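# Pack out a rock core with spacers and hold it clamped

## Task

The rock core in the bench holder is too short for the sprung orange push plate to reach it. Take blue spacer plates from the wooden rack and stand them one behind another in the channel between the push plate and the core, adding plates until you feel the pushed plate squeeze the stack against the core before it runs out of travel; unused plates stay in the rack. Finish while holding: keep pushing firmly on the push plate so that the stack stays clamped, do not let go, and leave the beaker, jar and brush alone.

Things in the scene. Friction and masses are not known exactly. Their poses are not given: they have to be found in the camera images.
- holder: Fixed aluminium holder, 340 x 90 mm. +x = pushing direction, from plate to core; z up. Origin: table level, centre line, under the resting push plate's front face. Channel along x, open on top: floor 10 mm above the table, walls to 24 mm, 53 mm apart inside; spacers stand in it at y = 0, their x along its x. Rear block 34 mm high at x = -90 to -74 mm; before it only rods below 28 mm
- press (a joint): Orange push plate's travel along the holder's +x, m: 0 at rest, 0.026 at its rigid end stop (there the stack is still loose). Return spring 1.5 N at 0, 3.6 N at 0.026; a firm push is 10 to 15 N in all. Plate 12 mm thick (x = -12 to 0 mm at rest), 46 wide up to 38 mm above the table; then a stem 18 mm wide, 12 thick, up to 75 mm
- push_face (a point): Middle of the flat rear face of the push plate's stem, 55 mm above the table, moving with the plate: push here along the holder's +x, e.g. with closed fingers pointing down behind it
- core: Terracotta-coloured rock core, 40 mm diameter, lying along the holder's x, immovable. Origin: table level, under the front end of its black rubber buffer (24 mm diameter, centre 31 mm above the table, 14 mm long) facing the push plate; axes as the holder's. Resting plate to buffer: 37 to 63 mm, different every time, so two or three spacers
- buffer (a joint): How far the sprung rubber buffer on the core's end is pushed in, along the holder's +x, m: 0 free, 0.004 fully in. It takes 3 N to start and 11 N fully in
- rack: Fixed wooden rack, 152 x 62 mm; four slots along its x at -51, -17, 17, 51 mm, each 16 mm wide, floor 6 mm and ridges 18 mm above the table. Origin: table level, middle
- spacer1: One of four alike blue plastic spacer plates, 30 to 60 g, upright in the rack, its axes along the rack's. Foot 14 mm thick (x), 46 wide (y), 28 high; above it a grip tab 8 mm thick (x), 24 wide (y), from 28 to 58 mm, round-topped above 46. Grip the tab across its 24 mm. Origin: centre of the underside, z up
- spacer2: One of four alike blue plastic spacer plates, 30 to 60 g, upright in the rack, its axes along the rack's. Foot 14 mm thick (x), 46 wide (y), 28 high; above it a grip tab 8 mm thick (x), 24 wide (y), from 28 to 58 mm, round-topped above 46. Grip the tab across its 24 mm. Origin: centre of the underside, z up
- spacer3: One of four alike blue plastic spacer plates, 30 to 60 g, upright in the rack, its axes along the rack's. Foot 14 mm thick (x), 46 wide (y), 28 high; above it a grip tab 8 mm thick (x), 24 wide (y), from 28 to 58 mm, round-topped above 46. Grip the tab across its 24 mm. Origin: centre of the underside, z up
- spacer4: One of four alike blue plastic spacer plates, 30 to 60 g, upright in the rack, its axes along the rack's. Foot 14 mm thick (x), 46 wide (y), 28 high; above it a grip tab 8 mm thick (x), 24 wide (y), from 28 to 58 mm, round-topped above 46. Grip the tab across its 24 mm. Origin: centre of the underside, z up
- beaker: bystander: clear glass beaker, 68 mm diameter, 90 high; origin under its base
- jar: bystander: small jar with black cap, 52 mm diameter, 65 high; origin under its base
- brush: bystander: brush lying on the table, 160 mm long along its x
There are look-alikes about, which are no part of the job. Leave any green look-alike of the spacer4 alone.

How it is judged:
On the way, in this order (a step that is already met when the one before it is completed fails the run):
1. a first spacer stands in the channel between push plate and core (((x of spacer1 in the frame of holder between 0.004 and 0.066 m and y of spacer1 in the frame of holder between -0.006 and 0.006 m and z of spacer1 in the frame of holder between 0.005 and 0.014 m and angle between spacer1's own z axis and vertical below 0.12 rad and angle between the x axis of spacer1 and the x axis of holder, either way round below 0.15 rad) or (x of spacer2 in the frame of holder between 0.004 and 0.066 m and y of spacer2 in the frame of holder between -0.006 and 0.006 m and z of spacer2 in the frame of holder between 0.005 and 0.014 m and angle between spacer2's own z axis and vertical below 0.12 rad and angle between the x axis of spacer2 and the x axis of holder, either way round below 0.15 rad) or (x of spacer3 in the frame of holder between 0.004 and 0.066 m and y of spacer3 in the frame of holder between -0.006 and 0.006 m and z of spacer3 in the frame of holder between 0.005 and 0.014 m and angle between spacer3's own z axis and vertical below 0.12 rad and angle between the x axis of spacer3 and the x axis of holder, either way round below 0.15 rad) or (x of spacer4 in the frame of holder between 0.004 and 0.066 m and y of spacer4 in the frame of holder between -0.006 and 0.006 m and z of spacer4 in the frame of holder between 0.005 and 0.014 m and angle between spacer4's own z axis and vertical below 0.12 rad and angle between the x axis of spacer4 and the x axis of holder, either way round below 0.15 rad))), for 0.1 s.
2. the push plate, pushed by the robot, squeezes the stack against the core (contact force between any of spacer1, spacer2, spacer3, spacer4 and core above 3 N and contact force between any of spacer1, spacer2, spacer3, spacer4 and press above 3 N and contact force between any of the fingers, the arm and press above 3 N), for 0.2 s.
At the end, for the whole second after the job is handed in: robot pushes the still push plate, plate presses a spacer, a spacer presses the core (each over 3 N); every spacer stands in the channel on its floor (7 degrees of upright, 6 mm of centre line, 4 mm of floor) or is still in its rack slot (moved under 12 mm) (all of step 2 and velocity of joint press between -0.02 and 0.02 m/s and ((x of spacer1 in the frame of holder between 0.004 and 0.066 m and y of spacer1 in the frame of holder between -0.006 and 0.006 m and z of spacer1 in the frame of holder between 0.005 and 0.014 m and angle between spacer1's own z axis and vertical below 0.12 rad and angle between the x axis of spacer1 and the x axis of holder, either way round below 0.15 rad) or (distance of spacer1 from where it was at the start of the episode below 0.012 m and angle between spacer1's own z axis and vertical below 0.15 rad)) and ((x of spacer2 in the frame of holder between 0.004 and 0.066 m and y of spacer2 in the frame of holder between -0.006 and 0.006 m and z of spacer2 in the frame of holder between 0.005 and 0.014 m and angle between spacer2's own z axis and vertical below 0.12 rad and angle between the x axis of spacer2 and the x axis of holder, either way round below 0.15 rad) or (distance of spacer2 from where it was at the start of the episode below 0.012 m and angle between spacer2's own z axis and vertical below 0.15 rad)) and ((x of spacer3 in the frame of holder between 0.004 and 0.066 m and y of spacer3 in the frame of holder between -0.006 and 0.006 m and z of spacer3 in the frame of holder between 0.005 and 0.014 m and angle between spacer3's own z axis and vertical below 0.12 rad and angle between the x axis of spacer3 and the x axis of holder, either way round below 0.15 rad) or (distance of spacer3 from where it was at the start of the episode below 0.012 m and angle between spacer3's own z axis and vertical below 0.15 rad)) and ((x of spacer4 in the frame of holder between 0.004 and 0.066 m and y of spacer4 in the frame of holder between -0.006 and 0.006 m and z of spacer4 in the frame of holder between 0.005 and 0.014 m and angle between spacer4's own z axis and vertical below 0.12 rad and angle between the x axis of spacer4 and the x axis of holder, either way round below 0.15 rad) or (distance of spacer4 from where it was at the start of the episode below 0.012 m and angle between spacer4's own z axis and vertical below 0.15 rad))); the arm keeps its last pose, push and grip.
It fails at once if the beaker is knocked over or pushed away (more than 25 mm) (distance of beaker from where it was at the start of the episode above 0.025 m or angle between beaker's own z axis and vertical above 0.35 rad).
It fails at once if the jar is knocked over or pushed away (more than 25 mm) (distance of jar from where it was at the start of the episode above 0.025 m or angle between jar's own z axis and vertical above 0.35 rad).
It fails at once if the brush is knocked over or pushed away (more than 25 mm) (distance of brush from where it was at the start of the episode above 0.025 m).
It also fails if it takes over 72 s, if anything falls off the work surface, if the arm or the gripper's body presses on something with over 40 N, if the wrist force passes 120 N, or if a joint passes its speed limit or range.

## Robot

A 6-joint arm with a two-finger parallel gripper is mounted at the origin on the work surface. World frame = base frame: x ahead of the robot, y to its left, z up, the work surface at z = 0. Lengths are in m, angles in rad, forces in N, time in s.
With the tool pointing down it reaches from about 0.3 to 0.85 m from the base axis. Payload 5.4 kg.
Tool frame: the origin (TCP) lies at the centre of the arm's flange, where the gripper is bolted on; the fingertips stand 173 mm ahead of it and the grasp point (between the pads) lies 155 mm ahead of it; z points along the fingers, y is the direction in which the jaws open and shut (so a half turn about z gives the same grasp; the last joint's range is limited). The gripper opens to 85 mm and grips with 20 to 120 N. Pads are 22 mm wide; open, the fingers measure 114 mm over their backs; the gripper's body (76 mm by 85 mm) begins 54 mm behind the grasp point. The pads swing forward as they close: fully open they stand 13 mm farther back than shut.
Start: joints at [0.972, 0.158, 1.597, -0, 1.386, -0.21], TCP at [0.218, 0.532, 0.405] pointing down, gripper open.
Joint ranges: [-2.91, 2.91], [-0.94, 2.29], [0.18, 2.7], [-1.29, 4.43], [0.17, 2.64], [-3, 3]. Speed limits (rad/s): [2.57, 2.57, 3.14, 3.14, 3.14, 3.14].

## Interface

Orientations are given as a 3x3 rotation matrix whose columns are the frame's x, y, z axes.
In Python, from bench import bot gives the robot as it stands.
- The arm moves only by the tool play_rows, never from a script. Its argument "increments" is a list that holds one entry, the list of rows, each a list of 5 numbers: the shift along the tool's x, y, z in mm, then the turn about the tool's z in degrees, then the closure in counts, from 0 (fully open) to 255 (shut). A call has 1 to 20 rows; each row shifts and turns the commanded pose from where the row before left it, along the tool's axes as they then stand; what a row does not reach is not made up. A row lasts 1/8 s, in which the tool goes at most 62.5 mm and 10.7 degrees, less where a joint would pass 70% of its speed; a pose out of reach is approached as far as the arm can. A call with a gripper value outside its range is refused whole. The fingers move at their own pace and stop on an object; "grip_force" is the grip in N (left out, the last holds). Time passes only in rows, so rows that do not move let the fingers close. It gives the time, the measured TCP pose, the force and the opening at its end, in the units of the state.
- bot.state(): the state, without advancing time (a new reading comes with each control period).
- bot.capture(name): name is "scene" or "side" or "wrist"; returns a dict with "frame" (480x640x3 uint8, red, green, blue), "camera_matrix" (3x3 intrinsics, pixels), "rvec" (rotation vector, rad) and "tvec" (3), from world to camera coordinates, as OpenCV has them; the wrist camera has in their place "hand_eye" (4x4, takes a point from camera to tool coordinates, whose origin is the TCP and whose axes are the flange's). Camera axes: x right, y down, z forward; pixel columns grow to the right and rows downward; lengths in m; the calibration is good to about 2 mm. A picture is of the moment at which its call begins: read the wrist's pose just before it. There is no depth.
- bot.job_done(): hands the job in, once; it reports no verdict.
The state is a dict: "clock": time; "joints": joint angles; "dq": joint speeds; "effort": joint torques, N m; "ee_pos": TCP position; "orientation": TCP orientation; "ft_force": force on the tool from outside, world axes, zero at the start; "wrist_torque": the same for the moment, N m; "finger_gap": opening from 0.0 (shut) to 1.0 (fully open).
Only numpy, scipy, OpenCV 4.12 (cv2) and the standard library are available. Lean on these libraries where they do the work, as an engineer would, in place of code of your own. Each camera call takes 0.05 s, during which the arm holds its last target.

## Working session

There is one attempt and no reset: what is moved stays moved. The work goes in short steps, Python scripts to look and compute and a tool call to move; the robot and the scene stay as the last step left them, time stands still between calls to the robot, and variables do not carry over. Pictures are saved under pics/ and viewed, and the job is handed in when it is done.

Besides the shell and the picture viewer there is one more tool, called after "Emit:" by a JSON object that holds its "name" and its "arguments". play_rows: Moves the arm, as the interface text tells. Its arguments: {"type":"object","properties":{"increments":{"type":"array"},"grip_force":{"type":"number"}},"required":["increments"]}

```bash
ls; mkdir -p pics; python3 - <<'E'
from bench import bot
import cv2,pickle
s=bot.state();print(s)
for n in ["scene","side","wrist"]:
    c=bot.capture(n);cv2.imwrite(f"pics/{n}0.png",c["frame"][:,:,::-1]);pickle.dump((s,c),open(f"pics/{n}0.pkl","wb"))
    print(n,{k:v for k,v in c.items() if k!="frame"})
E
```

```text
pics
{'clock': 0.0, 'joints': array([ 9.71926749e-01,  1.59078878e-01,  1.59823985e+00, -1.27576017e-05,
        1.38618278e+00, -2.10086604e-01]), 'dq': array([-2.32964407e-04,  1.65812016e-03, -9.54497342e-05, -4.26102412e-04,
        1.51212062e-03, -1.01479319e-03]), 'effort': array([ 1.33826863e-03, -3.96001768e+01, -3.31432164e+01, -1.21025828e-04,
        8.27963348e-03,  1.31652121e-05]), 'ee_pos': array([0.21781588, 0.53184957, 0.403696  ]), 'orientation': array([[-9.25371761e-01,  3.79059321e-01, -1.06568063e-03],
       [ 3.79060623e-01,  9.25370486e-01, -1.58373279e-03],
       [ 3.85820730e-04, -1.86949917e-03, -9.99998178e-01]]), 'ft_force': array([-0.20805459, -0.01013603, -0.32314963]), 'wrist_torque': array([ 0.02668419,  0.01600655, -0.04916233]), 'finger_gap': 1.0034426487223984}
scene {'camera_matrix': array([[471.45236078,   0.        , 317.09247199],
       [  0.        , 471.45236078, 237.38853854],
       [  0.        ,   0.        ,   1.        ]]), 'rvec': array([ 1.34054504,  2.108533  , -1.0077    ]), 'tvec': array([ 0.38086849, -0.23377925,  1.39744913])}
side {'camera_matrix': array([[548.72131009,   0.        , 310.91992473],
       [  0.        , 548.72131009, 243.01563335],
       [  0.        ,   0.        ,   1.        ]]), 'rvec': array([ 1.07732674, -2.49010982,  0.90258897]), 'tvec': array([0.26717698, 0.45967093, 0.70737401])}
wrist {'camera_matrix': array([[382.07305232,   0.        , 317.18767645],
       [  0.        , 382.07305232, 237.97465234],
       [  0.        ,   0.        ,   1.        ]]), 'hand_eye': array([[-6.52623399e-04, -9.65563972e-01, -2.60164930e-01,
         6.61154801e-02],
       [ 9.99999727e-01, -5.39899523e-04, -5.04740179e-04,
         1.52502938e-04],
       [ 3.46896010e-04, -2.60165188e-01,  9.65564060e-01,
         3.07516906e-02],
       [ 0.00000000e+00,  0.00000000e+00,  0.00000000e+00,
         1.00000000e+00]])}
```

View pics/scene0.png

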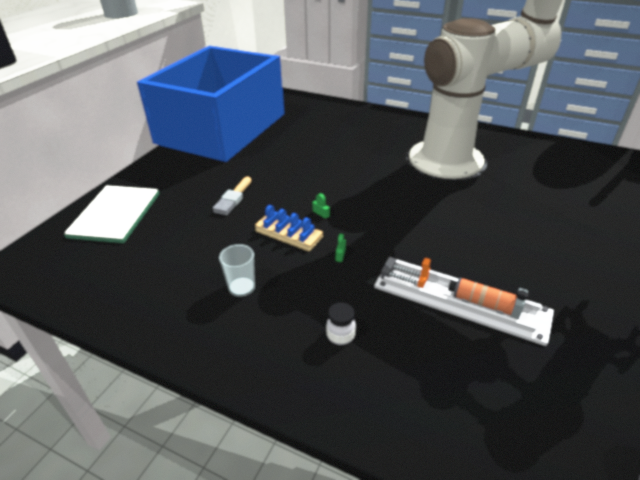

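View pics/side0.png

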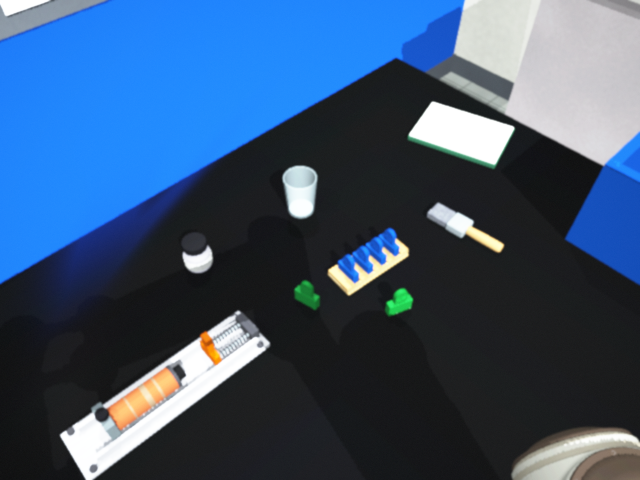

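View pics/wrist0.png

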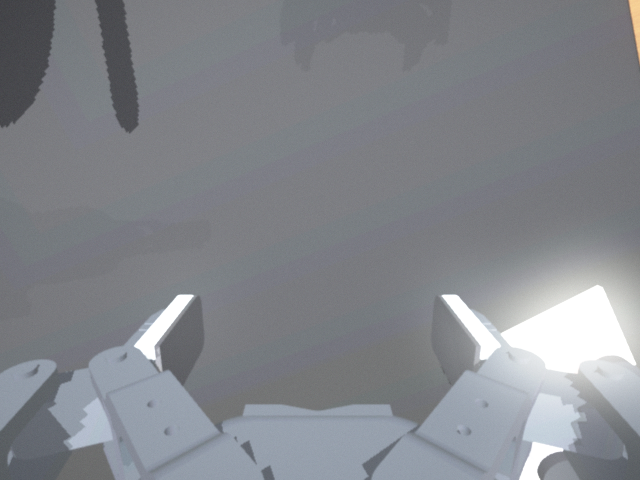

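The scene picture shows four blue plates in the wooden rack (about 290,228), green look-alikes at (321,206) and (341,247), and the holder from (380,280) to (550,320). The side picture shows the rack at (368,262), the greens at (307,294) and (399,302), and the orange plate at (210,347). I'll enlarge both.

```bash
python3 - <<'E'
import cv2
a=cv2.imread("pics/side0.png");b=cv2.imread("pics/scene0.png")
def crop(im,x,y,w,h,f,n): cv2.imwrite(n,cv2.resize(im[y:y+h,x:x+w],None,fx=f,fy=f,interpolation=cv2.INTER_CUBIC))
crop(a,320,220,100,80,8,"pics/c1.png")
crop(a,50,300,230,180,3.3,"pics/c2.png")
crop(b,245,190,110,80,7,"pics/c3.png")
crop(b,365,250,200,100,4,"pics/c4.png")
E
```

```text
(no output)
```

View pics/c1.png

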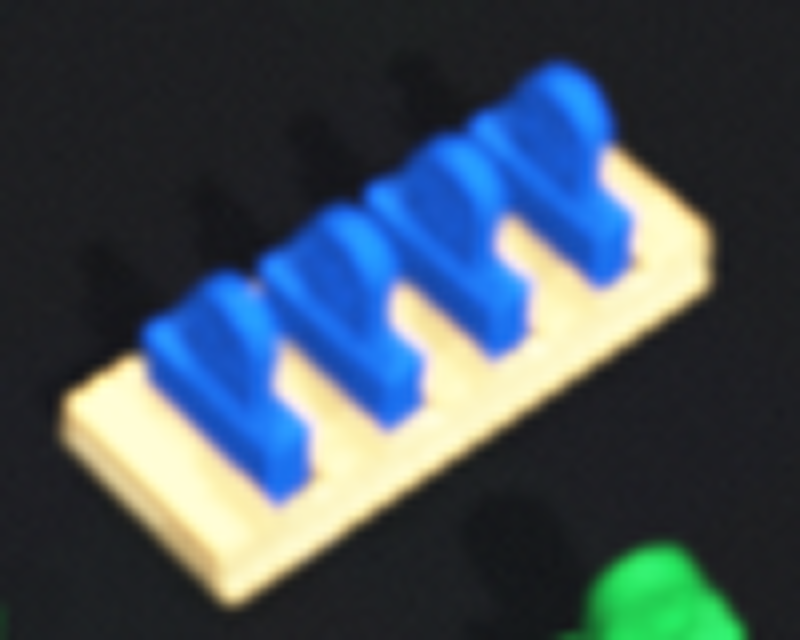

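View pics/c2.png

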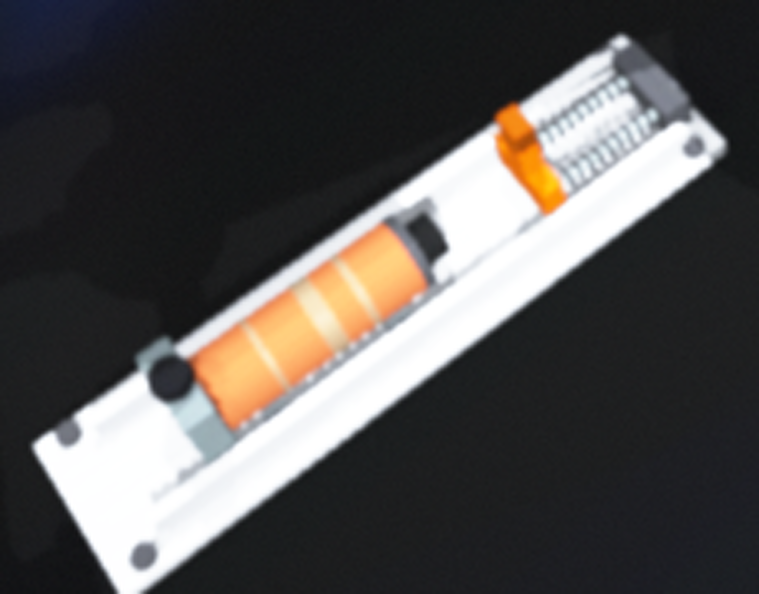

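View pics/c3.png

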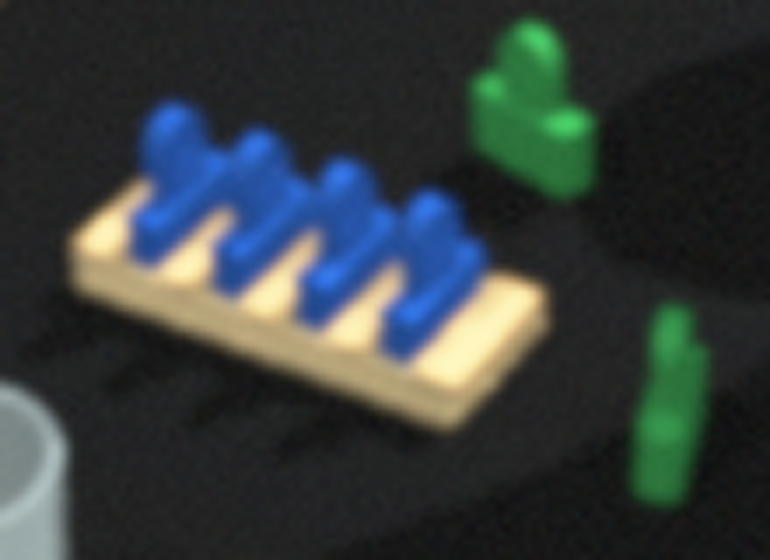

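View pics/c4.png

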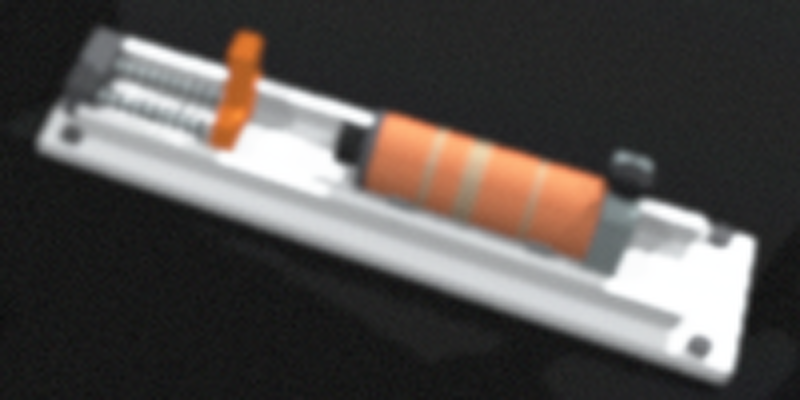

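```bash
cat > h.py <<'E'
import numpy as np,cv2,pickle
from scipy.optimize import least_squares
def cam(n,f=None):
    s,c=pickle.load(open(f or f"pics/{n}0.pkl","rb"))
    K=c["camera_matrix"]
    if "rvec" in c:
        R=cv2.Rodrigues(c["rvec"])[0];t=np.array(c["tvec"])
    else:
        T=np.eye(4);T[:3,:3]=s["orientation"];T[:3,3]=s["ee_pos"]
        M=np.linalg.inv(T@c["hand_eye"]);R=M[:3,:3];t=M[:3,3]
    return K,R,t
def proj(P,C):
    K,R,t=C;q=(np.atleast_2d(P)@R.T+t)@K.T;return q[:,:2]/q[:,2:]
def ray(uv,z,C):
    K,R,t=C;o=-R.T@t;d=R.T@np.linalg.inv(K)@np.array([uv[0],uv[1],1.]);return o+d*(z-o[2])/d[2]
def w(L,p):
    L=np.atleast_2d(L);c,s=np.cos(p[2]),np.sin(p[2])
    return np.c_[p[0]+c*L[:,0]-s*L[:,1],p[1]+s*L[:,0]+c*L[:,1],L[:,2]]
def fit(L,obs,p0):  # obs: list of (cam, idx, uv)
    f=lambda p:np.concatenate([proj(w(L[i],p),C)[0]-uv for C,i,uv in obs])
    r=least_squares(f,p0,loss="soft_l1");return r.x,f(r.x).reshape(-1,2)
E
python3 - <<'E'
from h import *
S=cam("side");B=cam("scene")
c1=lambda u,v:np.array([(u+.5)/8-.5+320,(v+.5)/8-.5+220])
c3=lambda u,v:np.array([(u+.5)/7-.5+245,(v+.5)/7-.5+190])
c2=lambda u,v:np.array([(u+.5)/3.3-.5+50,(v+.5)/3.3-.5+300])
c4=lambda u,v:np.array([(u+.5)/4-.5+365,(v+.5)/4-.5+250])
for n,a in [("front",c1(230,575)),("left",c1(65,400)),("right",c1(712,240))]: print(n,ray(a,.018,S))
for n,a in [("front",c3(455,390)),("left",c3(72,245)),("right",c3(548,290))]: print("sc",n,ray(a,.018,B))
print("stem",ray(c2(515,115),.075,S),ray(c4(248,38),.075,B))
print("buffer top", ray(c2(428,222),.043,S),ray(c4(350,125),.043,B))
print("holder",[ray(c2(*q),.01,S).round(3) for q in [(33,447),(622,35),(727,150)]],[ray(c4(*q),.01,B).round(3) for q in [(40,143),(755,240),(728,378)]])
for n,uv in [("beaker s",(300,210))]: print(n,ray(uv,0,S),ray((241,290),0,B))
print("jar",ray((199,268),0,S),ray((341,340),0,B))
print("greens",ray((309,305),0,S),ray((340,258),0,B),ray((399,310),0,S),ray((323,215),0,B))
E
```

```text
front [ 0.48082956 -0.17650848  0.018     ]
left [ 0.5425229  -0.18407628  0.018     ]
right [ 0.4699186  -0.33144271  0.018     ]
sc front [ 0.54186662 -0.18207543  0.018     ]
sc left [ 0.52750329 -0.3360716   0.018     ]
sc right [ 0.48222876 -0.17650433  0.018     ]
stem [0.55237784 0.07942358 0.075     ] [0.54227308 0.08171703 0.075     ]
buffer top [0.55176474 0.13775114 0.043     ] [0.54815179 0.13959966 0.043     ]
holder [array([0.6  , 0.332, 0.01 ]), array([ 0.591, -0.008,  0.01 ]), array([ 0.498, -0.004,  0.01 ])] [array([ 0.593, -0.006,  0.01 ]), array([0.51 , 0.335, 0.01 ]), array([0.604, 0.33 , 0.01 ])]
beaker s [ 7.05411939e-01 -2.61228559e-01 -1.11022302e-16] [ 0.71313542 -0.25909494  0.        ]
jar [ 0.72566498 -0.0160308   0.        ] [ 0.74514335 -0.01651774  0.        ]
greens [ 0.51731236 -0.11241691  0.        ] [ 0.53432042 -0.10967303  0.        ] [ 0.39748671 -0.22352565  0.        ] [ 0.40316451 -0.21308729  0.        ]
```

Rack and holder agree between the two views: the rack is centred near (0.506,-0.255) and the holder's push plate is near (0.545,0.085), with the channel along +y. The measured rack corners match 152x62 mm. Next I'll look closer with the wrist camera over the holder.

```bash
cat > plan.py <<'E'
import sys,numpy as np
from bench import bot
def plan(tx,ty,tz,yaw,n,s=None):
    s=s or bot.state();R=s["orientation"];p=s["ee_pos"];y0=np.degrees(np.arctan2(R[1,0],R[0,0]))
    turn=-((yaw-y0+180)%360-180);tot=np.array([tx,ty,tz])-p
    print("yaw0",y0,"pos",p,"turn",turn,"delta",tot, "F",s["ft_force"],"t",s["clock"],"gap",s["finger_gap"])
    rows=[];a=y0
    for i in range(n):
        d=tot/n*1000;c,sn=np.cos(np.radians(a)),np.sin(np.radians(a))
        rows.append([round(float(x),1) for x in (c*d[0]+sn*d[1],sn*d[0]-c*d[1],-d[2],turn/n)])
        a-=turn/n
    print(rows if n>1 else rows)
if __name__=="__main__":
    v=list(map(float,sys.argv[1:]));plan(*v[:4],int(v[4]))
E
python3 plan.py .545 .085 .36 88 11
```

```text
yaw0 157.72401800162524 pos [0.21787475 0.53188413 0.40391798] turn 69.72401800162524 delta [ 0.32712525 -0.44688413 -0.04391798] F [ 0.7311984  -0.73897769  0.2545681 ] t 0.15 gap 1.0013375388625354
[[-42.9, -26.3, 4.0, 6.3], [-45.6, -21.4, 4.0, 6.3], [-47.6, -16.3, 4.0, 6.3], [-49.2, -10.9, 4.0, 6.3], [-50.1, -5.4, 4.0, 6.3], [-50.3, 0.2, 4.0, 6.3], [-50.0, 5.7, 4.0, 6.3], [-49.1, 11.2, 4.0, 6.3], [-47.5, 16.5, 4.0, 6.3], [-45.4, 21.7, 4.0, 6.3], [-42.8, 26.6, 4.0, 6.3]]
```

Emit:
{"name": "play_rows", "arguments": {"increments": [[[-43, -26, 4, 6.3, 0], [-45.5, -21.5, 4, 6.3, 0], [-47.5, -16.5, 4, 6.3, 0], [-49, -11, 4, 6.3, 0], [-50, -5.5, 4, 6.3, 0], [-50.5, 0, 4, 6.3, 0], [-50, 5.5, 4, 6.3, 0], [-49, 11, 4, 6.3, 0], [-47.5, 16.5, 4, 6.3, 0], [-45.5, 21.5, 4, 6.3, 0], [-43, 26.5, 4, 6.3, 0], [0, 0, 0, 0, 0], [0, 0, 0, 0, 0]]]}}

```text
clock: 1.78
ee_pos: [0.5451, 0.086, 0.3603]
orientation: [[0.027, 1.0, -0.001], [1.0, -0.027, 0.0], [0.0, -0.001, -1.0]]
ft_force: [-0.8, 0.9, 0.1]
finger_gap: 0.998
```

```bash
cat > snap.py <<'E'
import sys,cv2,pickle
from bench import bot
cn,n=sys.argv[1:3]
s=bot.state();c=bot.capture(cn);cv2.imwrite(f"pics/{n}.png",c["frame"][:,:,::-1]);pickle.dump((s,c),open(f"pics/{n}.pkl","wb"));print(s["clock"],s["ee_pos"],s["ft_force"],s["dq"].max())
E
python3 snap.py wrist w1
```

```text
1.775 [0.54509368 0.086004   0.36029847] [-0.84866683  0.87846705  0.12112821] 0.020573332908929987
```

View pics/w1.png

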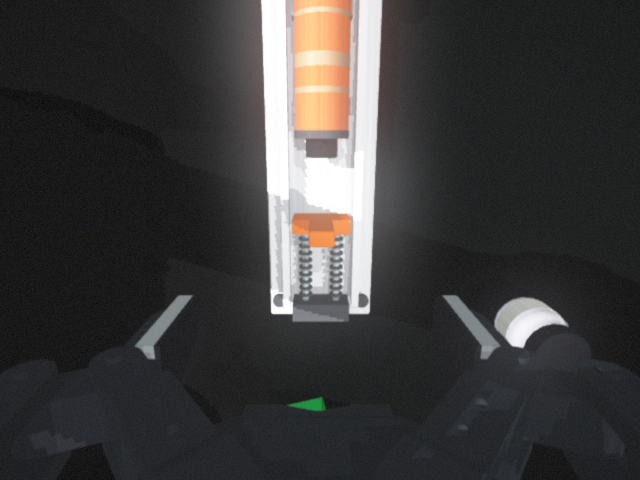

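Clear view: push plate front edge at v≈214, buffer end at v≈157, rear block at v≈310. I'll enlarge this.

```bash
python3 - <<'E'
import cv2
a=cv2.imread("pics/w1.png")
cv2.imwrite("pics/w1c.png",cv2.resize(a[120:330,255:390],None,fx=2.85*1,fy=2.85,interpolation=cv2.INTER_CUBIC))
cv2.imwrite("pics/w1d.png",cv2.resize(a[125:260,270:370],None,fx=4.4,fy=4.4,interpolation=cv2.INTER_CUBIC))
E
```

```text
(no output)
```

View pics/w1c.png

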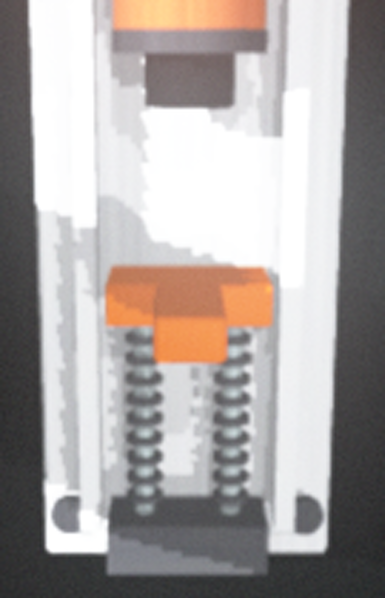

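View pics/w1d.png

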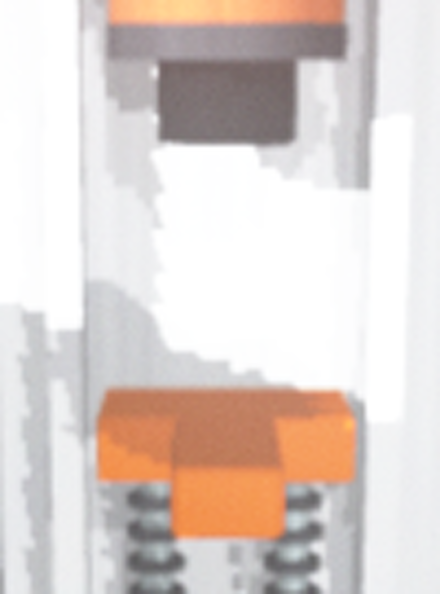

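```bash
python3 - <<'E'
from h import *
W=cam("w","pics/w1.pkl")
d=lambda u,v:np.array([(u+.5)/4.4-.5+270,(v+.5)/4.4-.5+125])
L=np.array([[0,.023,.038],[0,-.023,.038],[-.012,.023,.038],[-.012,-.023,.038],[0,.009,.075],[0,-.009,.075],[-.012,.009,.075],[-.012,-.009,.075]])
px=[(103,423),(350,423),(97,480),(355,480),(175,467),(278,467),(172,538),(285,538)]
x,r=fit(L,[(W,i,d(*q)) for i,q in enumerate(px)],[.545,.085,1.54]);print(x,np.degrees(x[2]));print(r.round(1))
for n,u in [("v=0 ",(262,382,5)),("v=310",(271,369.5,308))]:
    P=ray(((u[0]+u[1])/2,u[2]),.012,W);print(n,P)
for q in [(160,143),(228,143),(295,143)]: print("buf",ray(d(*q),.043,W),ray(d(*q),.031,W))
P=ray(d(228,143),.043,W);c,s=np.cos(x[2]),np.sin(x[2]);print("gap",(P[:2]-x[:2])@[c,s],(P[:2]-x[:2])@[-s,c])
E
```

```text
[0.54737933 0.08856271 1.54457541] 88.49765202525693
[[-1.5 -1.5]
 [ 1.4 -1.6]
 [ 0.2  0.4]
 [-0.1  0.4]
 [-1.  -0. ]
 [ 1.8 -0.1]
 [-0.2  0.6]
 [ 0.   0.6]]
v=0  [0.55223222 0.24471822 0.012     ]
v=310 [0.5446739  0.00076212 0.012     ]
buf [0.53748101 0.13659825 0.043     ] [0.53709773 0.1359503  0.031     ]
buf [0.54883462 0.13628406 0.043     ] [0.54892675 0.13562295 0.031     ]
buf [0.56001978 0.13597453 0.043     ] [0.56058028 0.13530046 0.031     ]
gap 0.04774310607717153 -0.00020363196483339456
```

```bash
python3 plan.py .507 -.24 .33 86 7
```

```text
yaw0 88.49417829160562 pos [0.54492048 0.08649192 0.36045715] turn 2.4941782916056354 delta [-0.03792048 -0.32649192 -0.03045715] F [-0.56303824  1.03646121 -0.45594943] t 1.825 gap 1.0008328460718654
[[-46.8, -4.2, 4.4, 0.4], [-46.8, -3.9, 4.4, 0.4], [-46.8, -3.6, 4.4, 0.4], [-46.8, -3.3, 4.4, 0.4], [-46.9, -3.0, 4.4, 0.4], [-46.9, -2.7, 4.4, 0.4], [-46.9, -2.4, 4.4, 0.4]]
```

Emit:
{"name": "play_rows", "arguments": {"increments": [[[-47, -4, 4.4, 0.4, 0], [-47, -4, 4.4, 0.4, 0], [-47, -3.5, 4.4, 0.4, 0], [-47, -3.5, 4.4, 0.4, 0], [-47, -3, 4.4, 0.3, 0], [-47, -2.5, 4.4, 0.3, 0], [-46, -2.5, 4.4, 0.3, 0], [0, 0, 0, 0, 0], [0, 0, 0, 0, 0]]]}}

```text
clock: 2.95
ee_pos: [0.507, -0.2394, 0.3299]
orientation: [[0.07, 0.998, -0.0], [0.998, -0.07, 0.001], [0.001, -0.0, -1.0]]
ft_force: [-0.3, 0.7, 0.3]
finger_gap: 0.998
```

```bash
python3 snap.py wrist w2;  python3 - <<'E'
import cv2
a=cv2.imread("pics/w2.png")
cv2.imwrite("pics/w2c.png",cv2.resize(a[100:340,240:400],None,fx=2.5,fy=2.5,interpolation=cv2.INTER_CUBIC))
E
```

```text
2.95 [ 0.5069646  -0.23941413  0.32991407] [-0.34970472  0.69317726  0.32755478] 0.01609919918716178
```

View pics/w2.png

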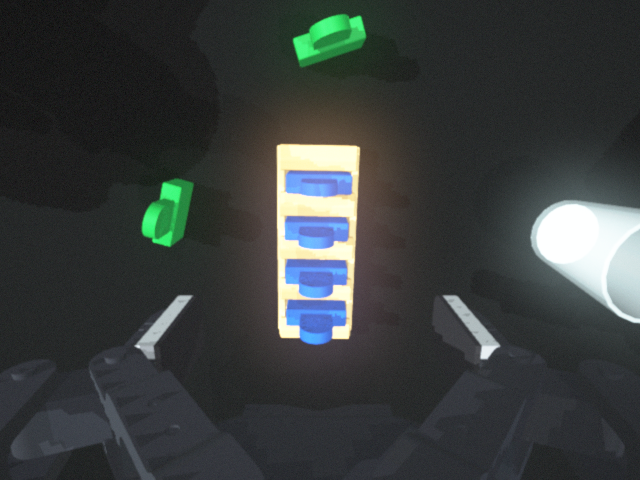

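View pics/w2c.png

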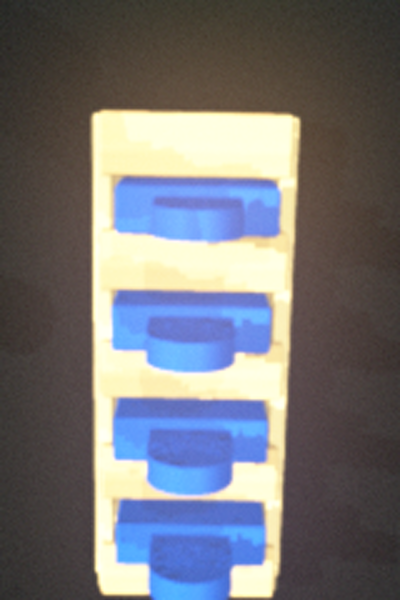

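Four blue plates sit in the rack. The greens, at (330,40) and (168,212), are outside it, so they are not meant. I'll fit the rack pose.

```bash
python3 - <<'E'
from h import *
W=cam("w","pics/w2.pkl")
d=lambda u,v:np.array([(u+.5)/2.5-.5+240,(v+.5)/2.5-.5+100])
L=np.array([[.076,.031,.018],[.076,-.031,.018],[-.076,.031,.018],[-.076,-.031,.018],
 [.044,.023,.034],[.044,-.023,.034],[.010,.023,.034],[.010,-.023,.034]])
px=[(93,112),(299,115),(98,594),(277,594),(115,236),(279,237),(113,352),(271,352)]
x,r=fit(L,[(W,i,d(*q)) for i,q in enumerate(px[:4])],[.506,-.255,1.5]);print(x,np.degrees(x[2]));print(r.round(1))
x,r=fit(L,[(W,i,d(*q)) for i,q in enumerate(px)],[.506,-.255,1.5]);print(x,np.degrees(x[2]));print(r.round(1))
for s in (.051,.017): print(w([s,0,0],x))
# tab tops: rear edge of tab top at centre (z .064) 
for q in [(199,241),(190,371)]: print("tab",ray(d(*q),.064,W), ray(d(*q),.050,W))
E
```

```text
[ 0.50465304 -0.25650406  1.48719034] 85.2097295824284
[[-2.5  0.6]
 [ 1.7  0.5]
 [-1.6 -1.3]
 [ 2.5 -0.4]]
[ 0.50507549 -0.25673236  1.48509737] 85.08981172509482
[[-1.7  0.8]
 [ 2.5  0.9]
 [-1.2 -1.1]
 [ 2.8 -0.1]
 [-0.9 -0.9]
 [-0.5 -0.2]
 [ 0.3 -0.2]
 [ 0.9  0.7]]
[[ 0.50944079 -0.20591953  0.        ]]
[[ 0.50653059 -0.23979475  0.        ]]
tab [ 0.50992848 -0.2099535   0.064     ] [ 0.50984435 -0.21212487  0.05      ]
tab [ 0.50530773 -0.24330073  0.064     ] [ 0.50494857 -0.24745695  0.05      ]
```

```bash
python3 plan.py .5094 -.2059 .209 85.1 3
```

```text
yaw0 86.04235331326446 pos [ 0.5070817  -0.23912708  0.32998963] turn 0.9423533132644479 delta [ 0.0023183   0.03322708 -0.12098963] F [-0.01140416 -0.06139309 -0.40923882] t 3.0 gap 0.998410951786084
[[11.1, 0.0, 40.3, 0.3], [11.1, -0.1, 40.3, 0.3], [11.1, -0.1, 40.3, 0.3]]
```

Emit:
{"name": "play_rows", "arguments": {"increments": [[[17, 0, 10, 0.5, 0], [16.3, 0, 30, 0.4, 0], [0, 0, 30, 0, 0], [0, 0, 30, 0, 0], [0, 0, 21, 0, 0], [0, 0, 0, 0, 0], [0, 0, 0, 0, 0]]]}}

```text
clock: 3.88
ee_pos: [0.5098, -0.2067, 0.2096]
orientation: [[0.086, 0.996, 0.001], [0.996, -0.086, -0.0], [-0.0, 0.001, -1.0]]
ft_force: [0.3, -0.5, 0.0]
finger_gap: 0.998
```

```bash
python3 snap.py wrist w3; python3 snap.py side s3; python3 -c "
import cv2
a=cv2.imread('pics/s3.png');cv2.imwrite('pics/s3c.png',cv2.resize(a[170:320,290:440],None,fx=4,fy=4,interpolation=cv2.INTER_CUBIC))"
```

```text
3.875 [ 0.50975653 -0.20673238  0.20961497] [ 0.25895387 -0.46315831  0.01254808] 0.0010500426877886656
3.925 [ 0.50990854 -0.20712918  0.21007267] [0.14388883 0.12179053 0.00265855] -0.00012571410047876265
```

View pics/w3.png

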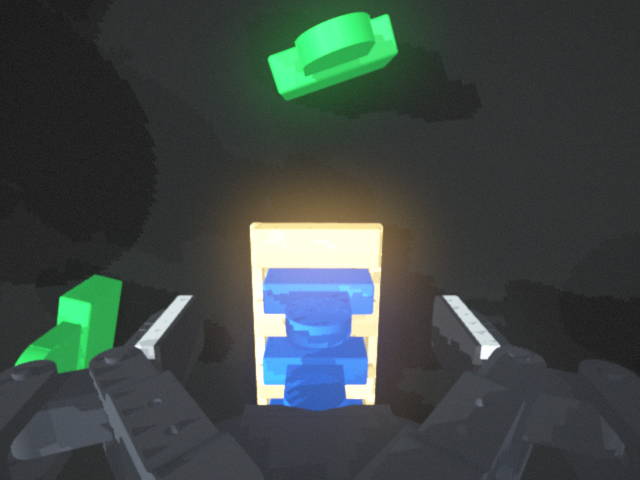

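View pics/s3c.png

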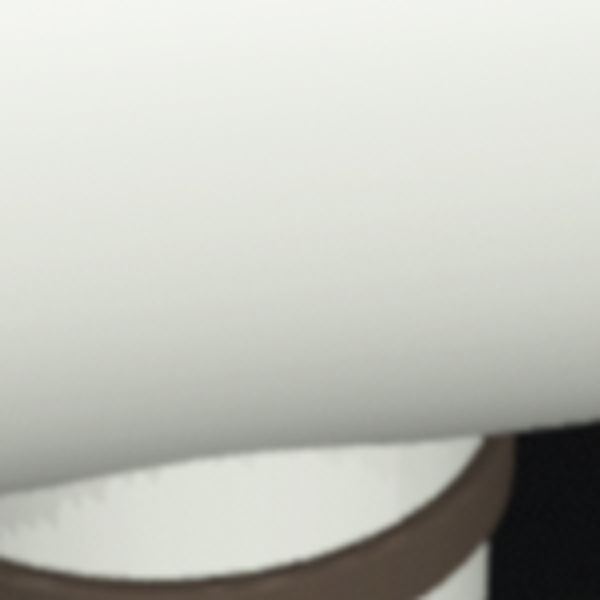

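```bash
python3 - <<'E'
from h import *
W=cam("w","pics/w3.pkl")
p=[.5094,-.2059,np.radians(85.1)]
# rear top of tab (z=.064), rear foot corners z=.034, front foot top corners
print(proj(w([[-.004,0,.064],[-.007,.023,.034],[-.007,-.023,.034],[.007,.023,.034],[.007,-.023,.034]],p),W).round(0))
E
python3 -c "
import cv2
a=cv2.imread('pics/w3.png');cv2.imwrite('pics/w3c.png',cv2.resize(a[250:420,235:400],None,fx=4,fy=3.5,interpolation=cv2.INTER_CUBIC))"
```

```text
[[317. 347.]
 [261. 315.]
 [372. 315.]
 [260. 283.]
 [373. 283.]]
```

View pics/w3c.png

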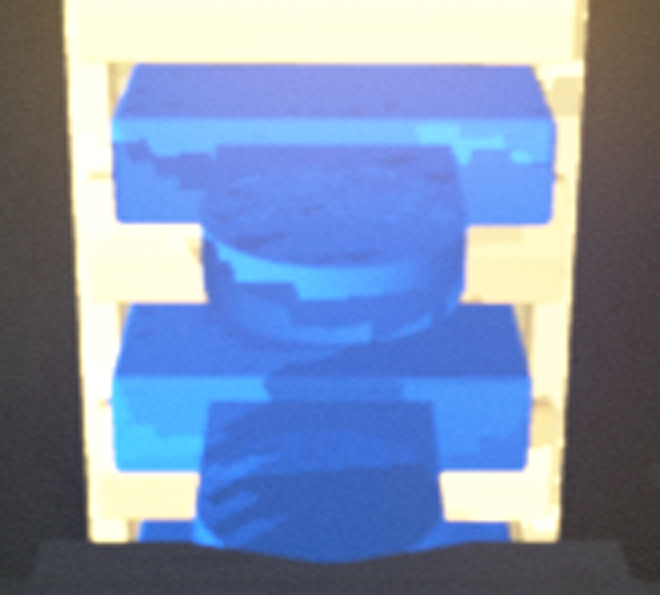

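The projected spacer corners match the picture within 1-2 px. I'll close on the tab.

Emit:
{"name": "play_rows", "arguments": {"increments": [[[0, 0.4, 0, 0, 255], [0, 0, 0, 0, 255], [0, 0, 0, 0, 255], [0, 0, 0, 0, 255], [0, 0, 0, 0, 255], [0, 0, 0, 0, 255], [0, 0, 0, 0, 255], [0, 0, 0, 0, 255]]], "grip_force": 40}}

```text
clock: 4.97
ee_pos: [0.5098, -0.2077, 0.2091]
orientation: [[0.087, 0.996, 0.0], [0.996, -0.087, -0.0], [-0.0, 0.0, -1.0]]
ft_force: [-0.4, -0.1, 3.8]
finger_gap: 0.267
```

Emit:
{"name": "play_rows", "arguments": {"increments": [[[0, 0, -10, 0, 255], [0, 0, -20, 0, 255], [0, 0, -40, 0, 255], [0, 0, -40, 0, 255], [0, 0, 0, 0, 255]]]}}

```text
clock: 5.6
ee_pos: [0.5108, -0.2083, 0.3232]
orientation: [[0.087, 0.996, 0.007], [0.996, -0.087, -0.004], [-0.004, 0.007, -1.0]]
ft_force: [0.0, -0.9, -0.9]
finger_gap: 0.267
```

```bash
python3 plan.py .5485 .1251 .32 88.3 8;python3 snap.py wrist w4
```

```text
yaw0 85.0279935878385 pos [ 0.5108187  -0.20827378  0.32317617] turn -3.2720064121614882 delta [ 0.0376813   0.33337378 -0.00317617] F [ 0.01162183 -0.90374025 -0.94197487] t 5.6 gap 0.2667889321387772
[[41.9, 1.1, 0.4, -0.4], [41.9, 1.4, 0.4, -0.4], [41.9, 1.7, 0.4, -0.4], [41.9, 2.0, 0.4, -0.4], [41.9, 2.3, 0.4, -0.4], [41.9, 2.6, 0.4, -0.4], [41.8, 2.9, 0.4, -0.4], [41.8, 3.2, 0.4, -0.4]]
5.6 [ 0.5108187  -0.20827378  0.32317617] [ 0.01162183 -0.90374025 -0.94197487] 0.06171851513822741
```

View pics/w4.png

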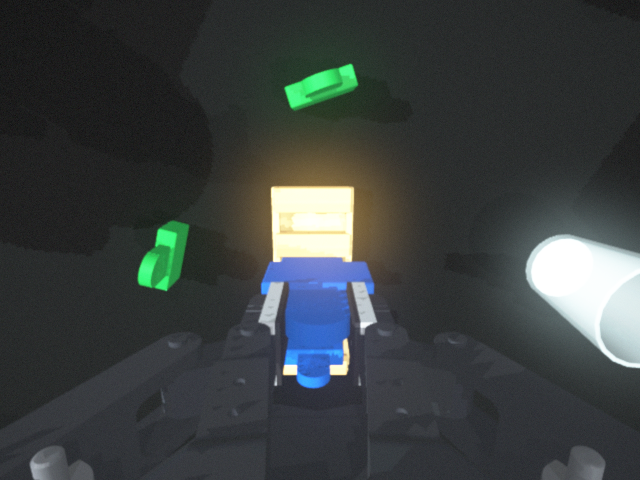

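Spacer A is held upright in the fingers, and its slot at (312,222) is empty. I'll carry it over the channel.

Emit:
{"name": "play_rows", "arguments": {"increments": [[[25, 1, 0, -0.4, 255], [42, 1.4, 0, -0.4, 255], [42, 1.7, 0, -0.4, 255], [42, 2, 0, -0.4, 255], [42, 2.3, 0, -0.4, 255], [42, 2.5, 0, -0.4, 255], [42, 2.7, 0, -0.4, 255], [35, 2, 1, -0.4, 255], [21, 1.6, 1, 0, 255], [0, 0, 0, 0, 255], [0, 0, 0, 0, 255]]]}}

```text
clock: 7.02
ee_pos: [0.5464, 0.1233, 0.3158]
orientation: [[0.031, 1.0, -0.002], [1.0, -0.031, -0.0], [-0.0, -0.002, -1.0]]
ft_force: [-0.9, 0.8, -0.1]
finger_gap: 0.269
```

```bash
python3 plan.py .5485 .1251 .32 88.3 1;python3 snap.py wrist w5; python3 -c "
import cv2
a=cv2.imread('pics/w5.png');cv2.imwrite('pics/w5c.png',cv2.resize(a[130:400,220:420],None,fx=3,fy=2.2,interpolation=cv2.INTER_CUBIC))"
```

```text
yaw0 88.2140382632789 pos [0.54636255 0.12328715 0.31580749] turn -0.08596173672111718 delta [0.00213745 0.00181285 0.00419251] F [-0.88121868  0.78817163 -0.14710629] t 7.025 gap 0.2687330432066668
[[1.9, 2.1, -4.2, -0.1]]
7.025 [0.54636255 0.12328715 0.31580749] [-0.88121868  0.78817163 -0.14710629] 0.0025644226226764462
```

View pics/w5c.png

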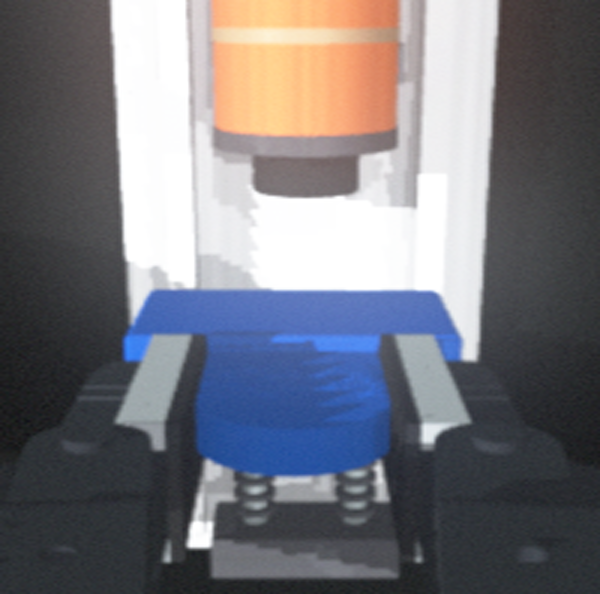

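```bash
cat > held.py <<'E'
from h import *
def held(pk,px,yawdeg=None):
    # px: front bottom L,R, front top L,R in image; tool y=+ is right; solves x,y,z offset & yaw rel. tool
    s,c=pickle.load(open(pk,"rb"));C=cam("w",pk)
    R=s["orientation"];p=s["ee_pos"]
    L=np.array([[.007,-.023,0],[.007,.023,0],[.007,-.023,.028],[.007,.023,.028]]) # spacer, y flipped to tool y, z up
    def f(q):
        cs,sn=np.cos(q[3]),np.sin(q[3])
        T=np.c_[cs*L[:,0]-sn*L[:,1]+q[0],sn*L[:,0]+cs*L[:,1]+q[1],q[2]-L[:,2]]
        return (proj(T@R.T+p,C)-px).ravel()
    r=least_squares(f,[0,0,.2,0]);return r.x,f(r.x).reshape(-1,2)
E
python3 - <<'E'
from held import *
d=lambda u,v:np.array([(u+.5)/3-.5+220,(v+.5)/2.2-.5+130])
x,r=held("pics/w5.pkl",np.array([d(150,290),d(438,290),d(125,335),d(461,337)]));print(x,r.round(1))
W=cam("w","pics/w5.pkl")
print("buf",ray(d(305,196),.043,W))
for a,b,v in [(190,412,120),(112,497,100),(128,478,290)]: print(ray(d((a+b)/2,v),.024,W),ray(d(a,v),.024,W),ray(d(b,v),.024,W))
E
```

```text
[ 0.00037352 -0.00024006  0.20541493  0.005419  ] [[ 0.  -0.7]
 [-0.4 -0.2]
 [ 0.2  0.6]
 [ 0.2  0.2]]
buf [0.54851056 0.13663654 0.043     ]
[0.54832885 0.1565928  0.024     ] [0.52310854 0.1573874  0.024     ] [0.57353633 0.15579862 0.024     ]
[0.54930279 0.16271288 0.024     ] [0.50582724 0.16408532 0.024     ] [0.59274019 0.16134164 0.024     ]
[0.54714888 0.10109605 0.024     ] [0.50516661 0.1023952  0.024     ] [0.58909559 0.09979801 0.024     ]
```

Emit:
{"name": "play_rows", "arguments": {"increments": [[[1.5, 1.9, 0, -0.1, 255], [0, 0, 30, 0, 255], [0, 0, 30, 0, 255], [0, 0, 20, 0, 255], [0, 0, 10, 0, 255], [0, 0, 3, 0, 255], [0, 0, 2, 0, 255], [0, 0, 0, 0, 255]]]}}

```text
clock: 8.07
ee_pos: [0.5491, 0.1252, 0.2226]
orientation: [[0.029, 1.0, 0.001], [1.0, -0.029, -0.0], [0.0, 0.001, -1.0]]
ft_force: [-0.1, 0.9, -1.1]
finger_gap: 0.268
```

```bash
python3 plan.py .5483 .1251 .2150 88.3 1;python3 snap.py wrist w6;python3 snap.py scene b6; python3 -c "
import cv2
a=cv2.imread('pics/w6.png');cv2.imwrite('pics/w6c.png',cv2.resize(a[130:400,220:420],None,fx=3,fy=2.2,interpolation=cv2.INTER_CUBIC))
a=cv2.imread('pics/b6.png');cv2.imwrite('pics/b6c.png',cv2.resize(a[180:350,365:565],None,fx=4,fy=3.5,interpolation=cv2.INTER_CUBIC))"
```

```text
yaw0 88.3236763492902 pos [0.5490507  0.12521417 0.22260446] turn 0.023676349290212784 delta [-0.0007507  -0.00011417 -0.00760446] F [-0.12636185  0.87348415 -1.05320833] t 8.075 gap 0.2681889617102362
[[-0.1, -0.7, 7.6, 0.0]]
8.075 [0.5490507  0.12521417 0.22260446] [-0.12636185  0.87348415 -1.05320833] 0.0016325440604095178
8.125 [0.54903126 0.12523651 0.22261569] [ 1.00777101  0.93921549 -0.79383185] 0.002733588226197356
```

View pics/w6c.png

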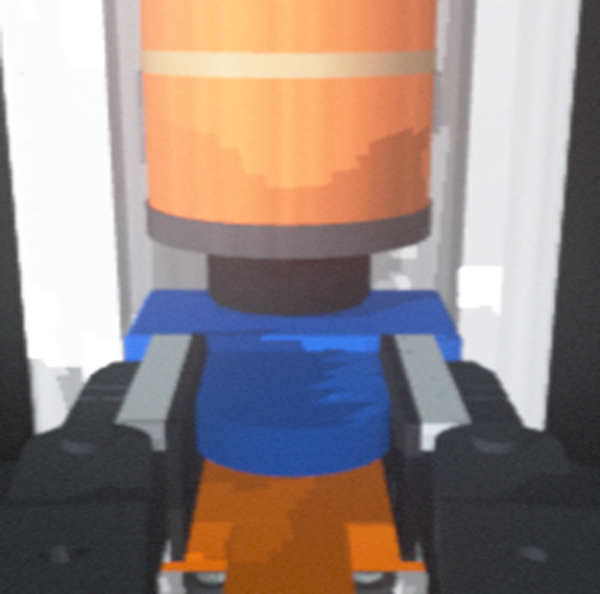

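View pics/b6c.png

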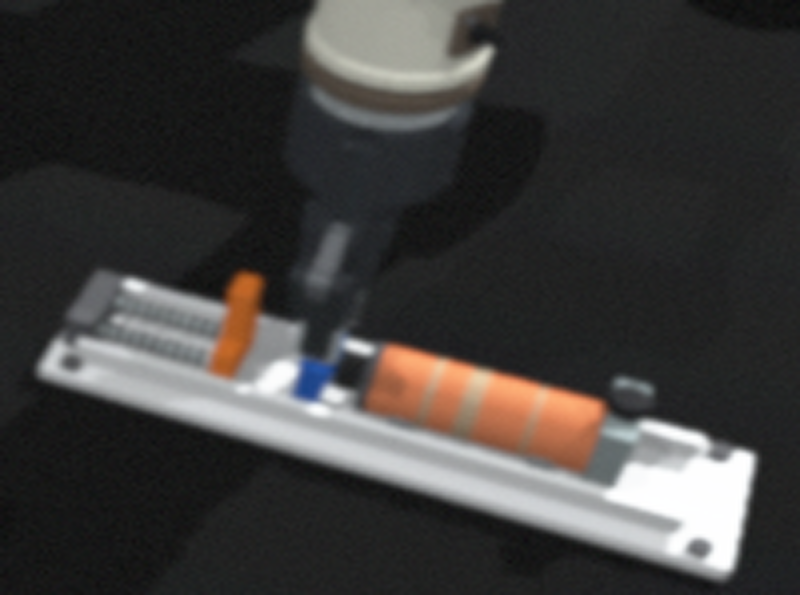

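Spacer A is inside the walls, with about 4 mm gap to the buffer and the plate behind it. I'll lower it to the floor.

Emit:
{"name": "play_rows", "arguments": {"increments": [[[0, -0.5, 2.5, 0, 255], [0, 0, 2, 0, 255], [0, 0, 1.5, 0, 255], [0, 0, 0.5, 0, 255], [0, 0, 0, 0, 255]]]}}

```text
clock: 8.8
ee_pos: [0.5482, 0.1252, 0.2154]
orientation: [[0.029, 1.0, -0.0], [1.0, -0.029, 0.0], [-0.0, -0.0, -1.0]]
ft_force: [0.7, 0.1, -0.1]
finger_gap: 0.268
```

Emit:
{"name": "play_rows", "arguments": {"increments": [[[0, 0, 0.7, 0, 255], [0, 0, 0.5, 0, 255], [0, 0, 0.5, 0, 255], [0, 0, 0, 0, 255]]]}}

```text
clock: 9.3
ee_pos: [0.5482, 0.1252, 0.2137]
orientation: [[0.029, 1.0, -0.0], [1.0, -0.029, -0.0], [-0.0, -0.0, -1.0]]
ft_force: [0.5, -0.1, -0.1]
finger_gap: 0.271
```

Emit:
{"name": "play_rows", "arguments": {"increments": [[[0, 0, 0.5, 0, 255], [0, 0, 0.5, 0, 255], [0, 0, 0.3, 0, 255], [0, 0, 0, 0, 255]]]}}

```text
clock: 9.8
ee_pos: [0.5484, 0.1253, 0.2131]
orientation: [[0.029, 1.0, 0.0], [1.0, -0.029, -0.0], [-0.0, 0.0, -1.0]]
ft_force: [-1.4, 0.9, 5.0]
finger_gap: 0.267
```

Floor contact (5 N). I'll release and lift.

Emit:
{"name": "play_rows", "arguments": {"increments": [[[0, 0, -0.4, 0, 100], [0, 0, 0, 0, 100], [0, 0, 0, 0, 100], [0, 0, 0, 0, 100], [0, 0, -10, 0, 60], [0, 0, -30, 0, 0], [0, 0, -40, 0, 0], [0, 0, -25, 0, 0], [0, 0, 0, 0, 0]]]}}

```text
clock: 10.92
ee_pos: [0.5492, 0.1253, 0.3208]
orientation: [[0.029, 1.0, 0.006], [1.0, -0.029, 0.0], [0.0, 0.006, -1.0]]
ft_force: [0.9, 0.4, -0.7]
finger_gap: 0.998
```

```bash
python3 snap.py wrist w7;python3 plan.py .5065 -.2398 .33 85.1 8; python3 -c "
import cv2
a=cv2.imread('pics/w7.png');cv2.imwrite('pics/w7c.png',cv2.resize(a[130:400,220:420],None,fx=3,fy=2.2,interpolation=cv2.INTER_CUBIC))"
```

```text
10.925 [0.54916338 0.12528499 0.3208314 ] [ 0.94112236  0.4134392  -0.6516158 ] 0.05394628314738713
yaw0 88.32664538719654 pos [0.54842631 0.12527374 0.31867209] turn 3.226645387196527 delta [-0.04192631 -0.36507374  0.01132791] F [-0.09643253 -0.21854057 -0.14715836] t 10.975 gap 0.9988683184434886
[[-45.8, -3.9, -1.4, 0.4], [-45.8, -3.6, -1.4, 0.4], [-45.8, -3.3, -1.4, 0.4], [-45.8, -2.9, -1.4, 0.4], [-45.9, -2.6, -1.4, 0.4], [-45.9, -2.3, -1.4, 0.4], [-45.9, -2.0, -1.4, 0.4], [-45.9, -1.6, -1.4, 0.4]]
```

View pics/w7c.png

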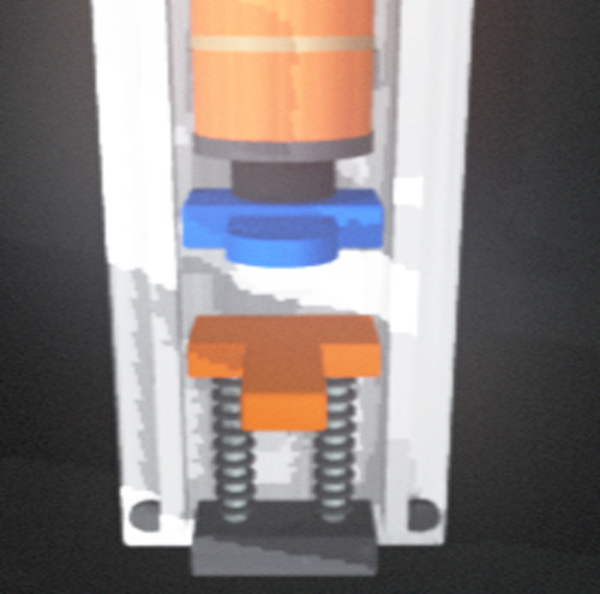

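Spacer A stands squarely in the channel at about (283,220) in the crop. Now for spacer B.

Emit:
{"name": "play_rows", "arguments": {"increments": [[[-30, -3.2, 0, 0.4, 0], [-46, -3.8, 0, 0.4, 0], [-46, -3.5, 0, 0.4, 0], [-46, -3.2, 0, 0.4, 0], [-46, -2.7, 0, 0.4, 0], [-46, -2.4, 0, 0.4, 0], [-46, -2, 0, 0.4, 0], [-40, -1.2, 0, 0.4, 0], [-20.8, 0, 10, 0, 0], [0, 0, 30, 0, 0], [0, 0, 30, 0, 0], [0, 0, 25, 0, 0], [0, 0, 14, 0, 0], [0, 0, 0, 0, 0], [0, 0, 0, 0, 0]]]}}

```text
clock: 12.85
ee_pos: [0.5061, -0.24, 0.2096]
orientation: [[0.085, 0.996, 0.001], [0.996, -0.085, -0.001], [-0.001, 0.001, -1.0]]
ft_force: [0.5, -0.1, 0.0]
finger_gap: 1.003
```

```bash
python3 snap.py wrist w8;python3 plan.py .5065 -.2398 .2095 85.1 1; python3 -c "
import cv2
a=cv2.imread('pics/w8.png');cv2.imwrite('pics/w8c.png',cv2.resize(a[200:420,235:400],None,fx=4,fy=2.5,interpolation=cv2.INTER_CUBIC))
from h import *
W=cam('w','pics/w8.pkl');p=[.5065,-.2398,np.radians(85.1)]
q=proj(w([[-.004,0,.064],[-.007,.023,.034],[-.007,-.023,.034],[.007,.023,.034],[.007,-.023,.034]],p),W)
print(((q-[235,200])*[4,2.5]).round(0))"
```

```text
12.85 [ 0.50609181 -0.23995303  0.20958956] [ 0.51846053 -0.14624272  0.02071878] 0.0005959020170766267
yaw0 85.13293427126406 pos [ 0.50619359 -0.24009735  0.20994769] turn 0.032934271264082327 delta [ 0.00030641  0.00029735 -0.00044769] F [ 0.40928771 -0.19095106 -0.46247893] t 12.9 gap 0.9994166468399294
[[0.3, 0.3, 0.4, 0.0]]
[[335. 372.]
 [112. 290.]
 [555. 290.]
 [107. 212.]
 [560. 212.]]
```

View pics/w8c.png

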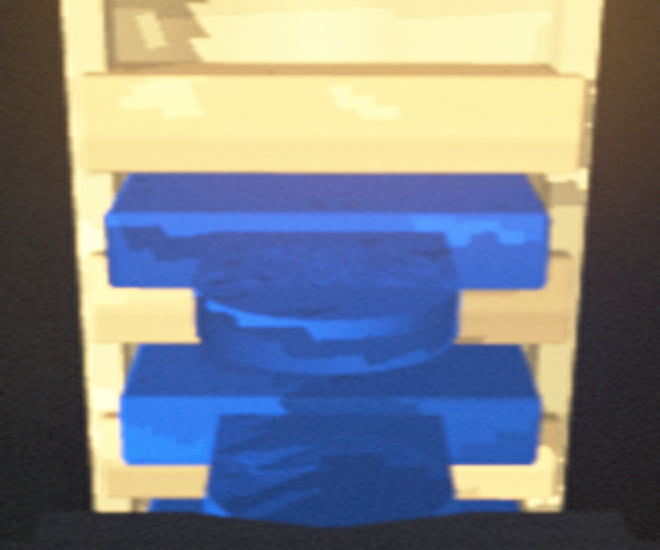

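The picture matches prediction (centre 327 against 333 in the crop, about 0.6 mm off). I'll grip B and lift it.

Emit:
{"name": "play_rows", "arguments": {"increments": [[[0, 0, 0.2, 0, 255], [0, 0, 0, 0, 255], [0, 0, 0, 0, 255], [0, 0, 0, 0, 255], [0, 0, 0, 0, 255], [0, 0, 0, 0, 255], [0, 0, 0, 0, 255], [0, 0, 0, 0, 255], [0, 0, -10, 0, 255], [0, 0, -20, 0, 255], [0, 0, -40, 0, 255], [0, 0, -40, 0, 255], [0, 0, 0, 0, 255]]]}}

```text
clock: 14.52
ee_pos: [0.5066, -0.2406, 0.3228]
orientation: [[0.085, 0.996, 0.006], [0.996, -0.085, -0.005], [-0.004, 0.006, -1.0]]
ft_force: [-0.2, -0.3, -0.9]
finger_gap: 0.269
```

```bash
python3 plan.py .5480 .1076 .318 88.3 9
```

```text
yaw0 85.1269054399919 pos [ 0.50664976 -0.24055554  0.322774  ] turn -3.17309456000811 delta [ 0.04135024  0.34815554 -0.004774  ] F [-0.18558741 -0.26190803 -0.87185017] t 14.525 gap 0.26872892953059174
[[38.9, 1.3, 0.5, -0.4], [38.9, 1.5, 0.5, -0.4], [38.9, 1.8, 0.5, -0.4], [38.9, 2.0, 0.5, -0.4], [38.9, 2.2, 0.5, -0.4], [38.9, 2.5, 0.5, -0.4], [38.9, 2.7, 0.5, -0.4], [38.8, 3.0, 0.5, -0.4], [38.8, 3.2, 0.5, -0.4]]
```

Emit:
{"name": "play_rows", "arguments": {"increments": [[[25, 1, 0, -0.4, 255], [39, 1.5, 0, -0.4, 255], [39, 1.8, 0, -0.4, 255], [39, 2, 0, -0.4, 255], [39, 2.2, 0, -0.4, 255], [39, 2.5, 0, -0.4, 255], [39, 2.7, 0, -0.4, 255], [39, 3, 0, -0.4, 255], [34, 2.5, 0, 0, 255], [18, 1.5, 0, 0, 255], [0, 0, 0, 0, 255], [0, 0, 0, 0, 255]]]}}

```text
clock: 16.02
ee_pos: [0.5455, 0.1076, 0.3183]
orientation: [[0.03, 1.0, -0.001], [1.0, -0.03, -0.001], [-0.001, -0.001, -1.0]]
ft_force: [-0.3, -0.1, 0.0]
finger_gap: 0.266
```

```bash
python3 snap.py wrist w9;python3 plan.py .5480 .1076 .225 88.3 1; python3 -c "
import cv2
a=cv2.imread('pics/w9.png');cv2.imwrite('pics/w9c.png',cv2.resize(a[130:400,220:420],None,fx=3,fy=2.2,interpolation=cv2.INTER_CUBIC))"
```

```text
16.025 [0.54552764 0.10760354 0.31826552] [-0.32543984 -0.06450067  0.03545372] 0.0020176888879318523
yaw0 88.25315113856927 pos [0.54558032 0.10745393 0.31840437] turn -0.04684886143073186 delta [ 0.00241968  0.00014607 -0.09340437] F [ 0.05185026 -0.57449129 -0.93719699] t 16.075 gap 0.2671246163105007
[[0.2, 2.4, 93.4, -0.0]]
```

View pics/w9c.png

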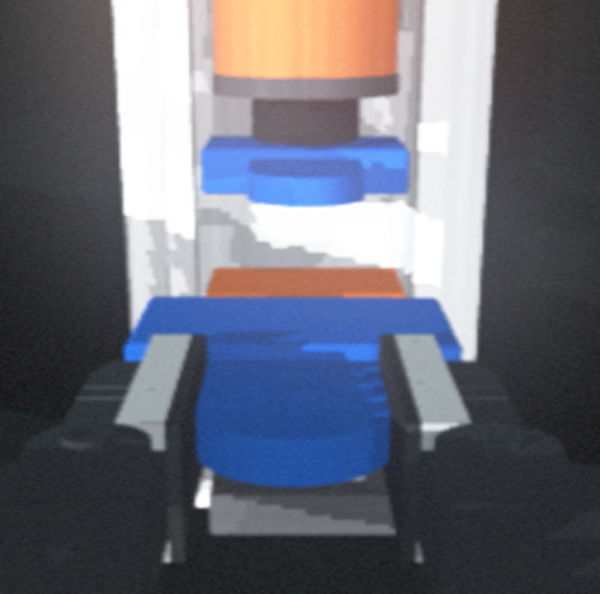

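```bash
python3 - <<'E'
from held import *
d=lambda u,v:np.array([(u+.5)/3-.5+220,(v+.5)/2.2-.5+130])
x,r=held("pics/w9.pkl",np.array([d(152,297),d(436,297),d(125,347),d(461,347)]));print(x,r.round(1))
W=cam("w","pics/w9.pkl")
# A foot rear top edge, tab rear top
print("A rear foot",ray(d(305,192),.038,W),"A tab rear",ray(d(305,203),.068,W))
E
```

```text
[-0.0015727  -0.00020998  0.20539378  0.00046435] [[-0.5  0.2]
 [ 0.1  0.2]
 [ 0.3 -0.2]
 [-0.  -0.2]]
A rear foot [0.54811948 0.12053743 0.038     ] A tab rear [0.54793413 0.12392024 0.068     ]
```

Emit:
{"name": "play_rows", "arguments": {"increments": [[[1, 2.2, 0, 0, 255], [0, 0, 30, 0, 255], [0, 0, 30, 0, 255], [0, 0, 20, 0, 255], [0, 0, 10, 0, 255], [0, 0, 4, 0, 255], [0, 0, 0, 0, 255]]]}}

```text
clock: 16.95
ee_pos: [0.5481, 0.1093, 0.2251]
orientation: [[0.029, 1.0, 0.001], [1.0, -0.029, -0.0], [-0.0, 0.001, -1.0]]
ft_force: [-0.1, -0.1, -0.4]
finger_gap: 0.268
```

```bash
python3 snap.py wrist w10;python3 plan.py .5480 .1086 .2131 88.3 1; python3 -c "
import cv2
a=cv2.imread('pics/w10.png');cv2.imwrite('pics/w10c.png',cv2.resize(a[130:400,220:420],None,fx=3,fy=2.2,interpolation=cv2.INTER_CUBIC))"
```

```text
16.95 [0.54813512 0.10932589 0.22513916] [-0.07680912 -0.07173267 -0.44376015] 0.002508976115569095
yaw0 88.31912034590108 pos [0.54825753 0.1093843  0.22543428] turn 0.019120345901086466 delta [-0.00025753 -0.0007843  -0.01233428] F [ 0.01712836  0.22659674 -0.19069187] t 17.0 gap 0.26987209233513104
[[-0.8, -0.2, 12.3, 0.0]]
```

View pics/w10c.png

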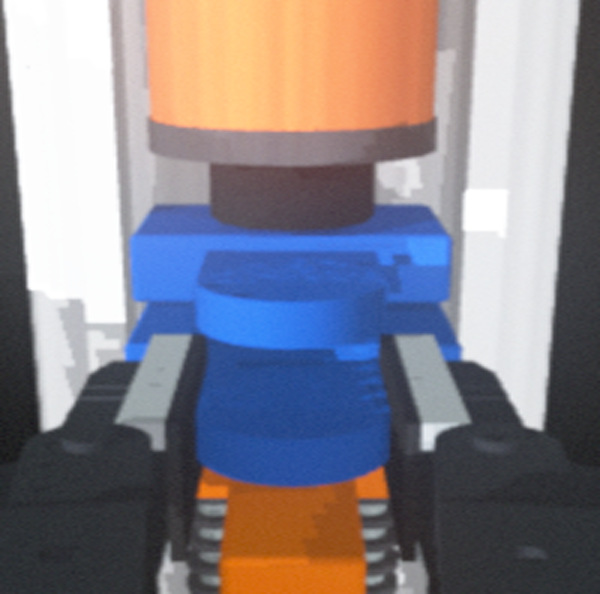

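Emit:
{"name": "play_rows", "arguments": {"increments": [[[-0.6, 0, 4, 0, 255], [0, 0, 3, 0, 255], [0, 0, 2.5, 0, 255], [0, 0, 1, 0, 255], [0, 0, 0.8, 0, 255], [0, 0, 0.6, 0, 255], [0, 0, 0, 0, 255]]]}}

```text
clock: 17.88
ee_pos: [0.5478, 0.1089, 0.2129]
orientation: [[0.029, 1.0, 0.0], [1.0, -0.029, -0.0], [-0.0, 0.0, -1.0]]
ft_force: [-0.3, 0.2, 1.7]
finger_gap: 0.266
```

Emit:
{"name": "play_rows", "arguments": {"increments": [[[0, 0, 0.4, 0, 255], [0, 0, 0, 0, 255], [0, 0, -0.4, 0, 100], [0, 0, 0, 0, 100], [0, 0, 0, 0, 100], [0, 0, 0, 0, 100], [0, 0, -10, 0, 60], [0, 0, -30, 0, 60], [0, 0, -40, 0, 60], [0, 0, -25, 0, 60], [0, 0, 0, 0, 60]]]}}

```text
clock: 19.25
ee_pos: [0.5488, 0.1089, 0.3208]
orientation: [[0.029, 1.0, 0.006], [1.0, -0.029, -0.0], [0.0, 0.006, -1.0]]
ft_force: [0.6, -0.2, -1.1]
finger_gap: 0.765
```

```bash
python3 snap.py wrist w11;python3 plan.py .546 .045 .30 88.3 2; python3 -c "
import cv2
a=cv2.imread('pics/w11.png');cv2.imwrite('pics/w11c.png',cv2.resize(a[100:370,220:420],None,fx=3,fy=2.2,interpolation=cv2.INTER_CUBIC))"
```

```text
19.25 [0.54875052 0.10888509 0.3208179 ] [ 0.59575153 -0.16942328 -1.12022564] 0.052247574071321676
yaw0 88.32503196683528 pos [0.54804555 0.10888104 0.31873573] turn 0.025031966835285857 delta [-0.00204555 -0.06388104 -0.01873573] F [ 0.67220961 -0.25168283  0.05504818] t 19.3 gap 0.7654414145020009
[[-32.0, -0.1, 9.4, 0.0], [-32.0, -0.1, 9.4, 0.0]]
```

View pics/w11c.png

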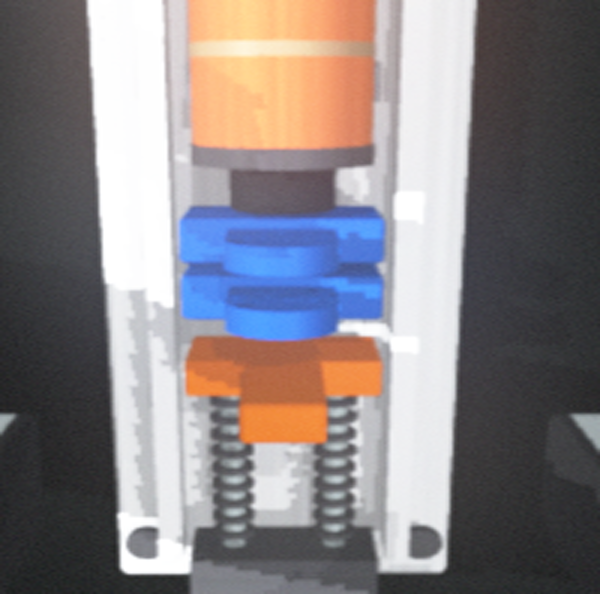

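Both spacers stand square, one behind the other. I'll close the fingers and go down behind the stem.

Emit:
{"name": "play_rows", "arguments": {"increments": [[[-20, 0, 0, 0, 255], [-32, 0, 0, 0, 255], [-15, 0, 0, 0, 255], [0, 0, 20, 0, 255], [0, 0, 30, 0, 255], [0, 0, 30, 0, 255], [0, 0, 20, 0, 255], [0, 0, 5, 0, 255], [0, 0, 0, 0, 255], [0, 0, 0, 0, 255]]]}}

```text
clock: 20.55
ee_pos: [0.5464, 0.0417, 0.2137]
orientation: [[0.029, 1.0, 0.002], [1.0, -0.029, -0.0], [-0.0, 0.002, -1.0]]
ft_force: [-0.4, -0.2, -0.6]
finger_gap: -0.002
```

```bash
python3 snap.py wrist w12;python3 snap.py scene b12;python3 plan.py .5469 .06 .213 88.3 1; python3 -c "
import cv2
a=cv2.imread('pics/b12.png');cv2.imwrite('pics/b12c.png',cv2.resize(a[180:350,365:565],None,fx=4,fy=3.5,interpolation=cv2.INTER_CUBIC))"
```

```text
20.55 [0.54635485 0.04171588 0.2137301 ] [-0.43175564 -0.17313402 -0.56289467] 0.0018275492730201158
20.6 [0.54635651 0.04178937 0.21378222] [-0.67419263 -0.87529235  0.24336551] 0.0016847781339114367
yaw0 88.32525154616367 pos [0.54628349 0.04182931 0.21368125] turn 0.02525154616367331 delta [ 0.00061651  0.01817069 -0.00068125] F [ 0.08601152  0.50874115 -0.34454271] t 20.65 gap 0.0005608430956222337
[[18.2, 0.1, 0.7, 0.0]]
```

View pics/w12.png

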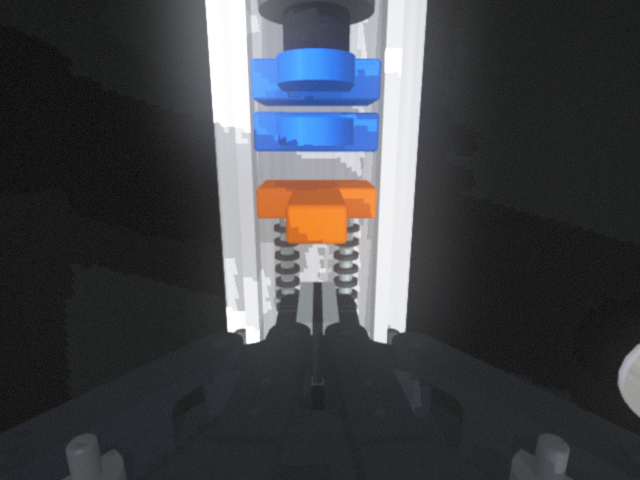

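View pics/b12c.png

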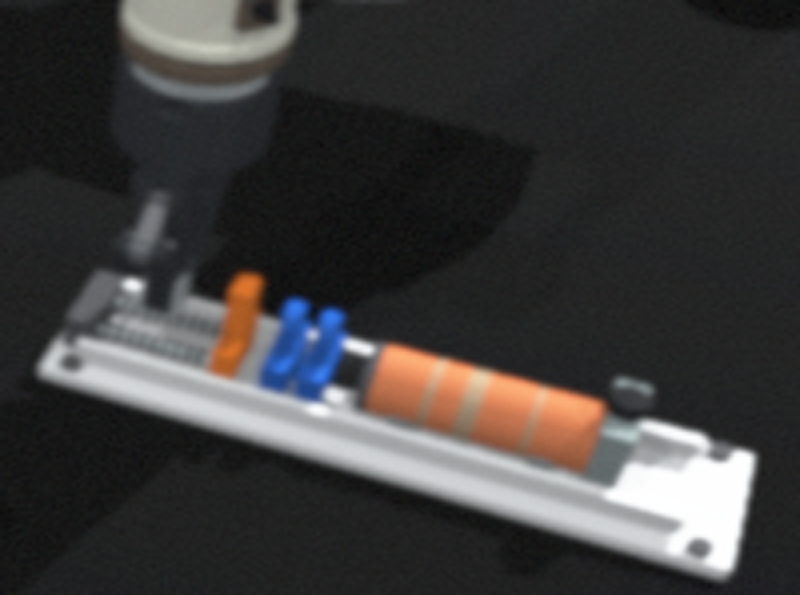

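The closed fingers (317,290) are centred behind the stem (316,222), and the spacers are upright. I'll advance and feel for contact.

Emit:
{"name": "play_rows", "arguments": {"increments": [[[8, 0, 0, 0, 255], [8, 0, 0, 0, 255], [4, 0, 0, 0, 255], [0, 0, 0, 0, 255]]]}}

```text
clock: 21.15
ee_pos: [0.5464, 0.0623, 0.2126]
orientation: [[0.028, 1.0, -0.0], [1.0, -0.028, -0.0], [-0.0, -0.0, -1.0]]
ft_force: [0.5, -0.0, 0.2]
finger_gap: -0.001
```

Emit:
{"name": "play_rows", "arguments": {"increments": [[[2, 0, 0, 0, 255], [2, 0, 0, 0, 255], [2, 0, 0, 0, 255], [2, 0, 0, 0, 255], [0, 0, 0, 0, 255]]]}}

```text
clock: 21.78
ee_pos: [0.5467, 0.0699, 0.2127]
orientation: [[0.029, 1.0, 0.0], [1.0, -0.029, -0.0], [-0.0, 0.0, -1.0]]
ft_force: [0.5, -1.8, -0.2]
finger_gap: -0.003
```

Emit:
{"name": "play_rows", "arguments": {"increments": [[[2, 0, 0, 0, 255], [2, 0, 0, 0, 255], [2, 0, 0, 0, 255], [2, 0, 0, 0, 255], [1, 0, 0, 0, 255], [0, 0, 0, 0, 255]]]}}

```text
clock: 22.52
ee_pos: [0.5469, 0.079, 0.2127]
orientation: [[0.029, 1.0, 0.0], [1.0, -0.029, 0.0], [0.0, 0.0, -1.0]]
ft_force: [-0.0, -3.1, -0.3]
finger_gap: -0.002
```

```bash
python3 snap.py wrist w13
```

```text
22.525 [0.54691598 0.07896156 0.21268944] [-0.01745056 -3.14306676 -0.33662547] 0.0014882493909170926
```

View pics/w13.png

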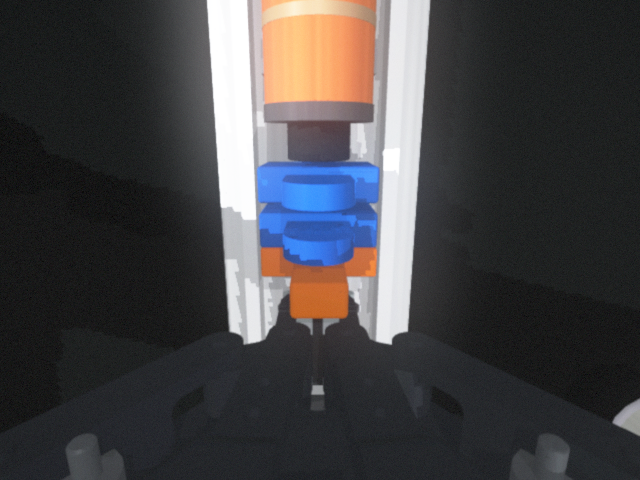

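The plate has reached the rear spacer, and both still stand straight. I'll continue in small steps.

Emit:
{"name": "play_rows", "arguments": {"increments": [[[1.5, 0, 0, 0, 255], [1.5, 0, 0, 0, 255], [1, 0, 0, 0, 255], [0, 0, 0, 0, 255]]]}}

```text
clock: 23.08
ee_pos: [0.547, 0.083, 0.2127]
orientation: [[0.029, 1.0, 0.0], [1.0, -0.029, 0.0], [0.0, 0.0, -1.0]]
ft_force: [0.1, -2.9, -0.7]
finger_gap: -0.004
```

Emit:
{"name": "play_rows", "arguments": {"increments": [[[1, 0, 0, 0, 255], [1, 0, 0, 0, 255], [0, 0, 0, 0, 255]]]}}

```text
clock: 23.45
ee_pos: [0.5471, 0.0847, 0.2127]
orientation: [[0.029, 1.0, -0.0], [1.0, -0.029, -0.0], [-0.0, -0.0, -1.0]]
ft_force: [0.1, -4.8, 0.2]
finger_gap: -0.001
```

Emit:
{"name": "play_rows", "arguments": {"increments": [[[1, 0, 0, 0, 255], [0, 0, 0, 0, 255]]]}}

```text
clock: 23.7
ee_pos: [0.5472, 0.0854, 0.2127]
orientation: [[0.029, 1.0, -0.0], [1.0, -0.029, -0.001], [-0.001, -0.0, -1.0]]
ft_force: [-0.3, -7.3, -0.5]
finger_gap: 0.004
```

Emit:
{"name": "play_rows", "arguments": {"increments": [[[1, 0, 0, 0, 255], [0, 0, 0, 0, 255]]]}}

```text
clock: 23.95
ee_pos: [0.5472, 0.0861, 0.2127]
orientation: [[0.029, 1.0, -0.0], [1.0, -0.029, -0.002], [-0.002, -0.0, -1.0]]
ft_force: [-0.4, -8.9, 0.5]
finger_gap: -0.001
```

Emit:
{"name": "play_rows", "arguments": {"increments": [[[1, 0, 0, 0, 255], [0, 0, 0, 0, 255]]]}}

```text
clock: 24.2
ee_pos: [0.5472, 0.0868, 0.2127]
orientation: [[0.029, 1.0, -0.0], [1.0, -0.029, -0.003], [-0.003, -0.0, -1.0]]
ft_force: [-0.4, -10.1, 1.1]
finger_gap: 0.0
```

Emit:
{"name": "play_rows", "arguments": {"increments": [[[1, 0, 0, 0, 255], [0.6, 0, 0, 0, 255], [0, 0, 0, 0, 255], [0, 0, 0, 0, 255], [0, 0, 0, 0, 255]]]}}

```text
clock: 24.82
ee_pos: [0.5473, 0.088, 0.2128]
orientation: [[0.029, 1.0, -0.001], [1.0, -0.029, -0.004], [-0.004, -0.0, -1.0]]
ft_force: [-1.0, -12.3, 0.5]
finger_gap: -0.001
```

```bash
python3 snap.py wrist w14;python3 snap.py scene b14;python3 snap.py side s14; python3 -c "
import cv2
a=cv2.imread('pics/b14.png');cv2.imwrite('pics/b14c.png',cv2.resize(a[180:350,365:565],None,fx=4,fy=3.5,interpolation=cv2.INTER_CUBIC))
a=cv2.imread('pics/w14.png');cv2.imwrite('pics/w14c.png',cv2.resize(a[120:340,220:420],None,fx=3.5,fy=2.7,interpolation=cv2.INTER_CUBIC))"
```

```text
24.825 [0.54730594 0.0879687  0.21276426] [ -1.04510372 -12.2756432    0.5232846 ] 0.0016303345022830604
24.875 [0.54728433 0.08797537 0.2127355 ] [ -0.5655998  -12.27751745   0.59007097] 0.000973849096456719
24.925 [0.54728695 0.08796448 0.21274192] [ -1.1451946  -13.66240264   0.44584857] 0.002006745048878929
```

View pics/w14c.png

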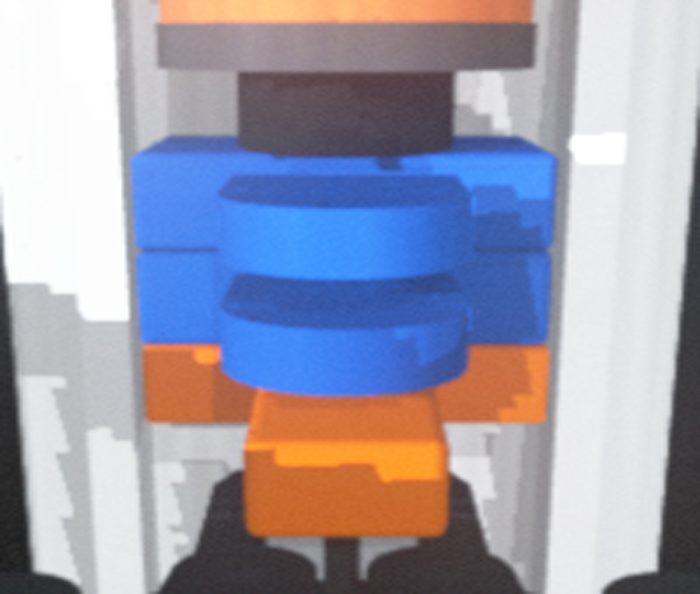

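View pics/b14c.png

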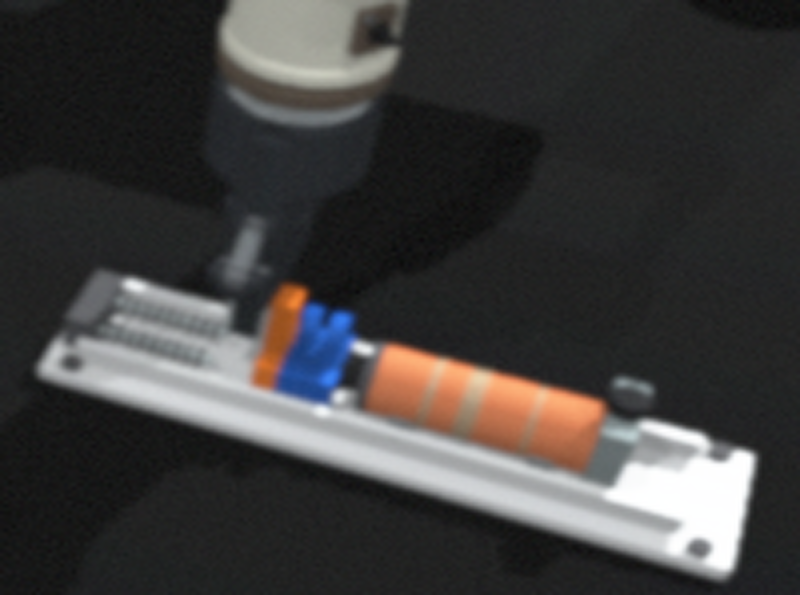

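View pics/s14.png

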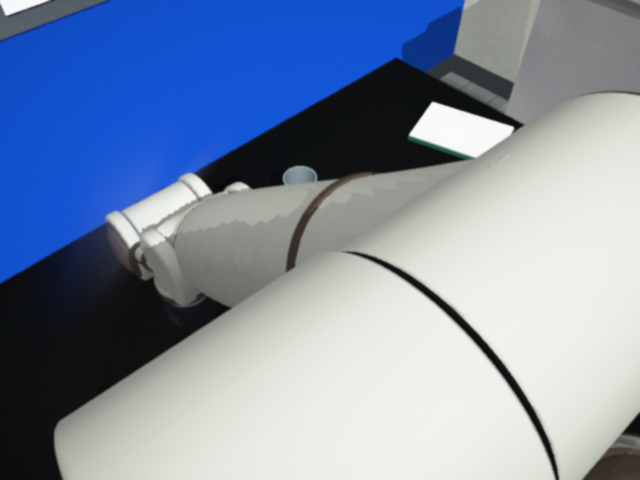

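Force is 12-13 N and rose about 2 N/mm, which is the soft buffer and not a rigid stop. The stack is tight and upright. One check of the rack, in a stored picture.

```bash
python3 -c "
import cv2
a=cv2.imread('pics/b14.png');cv2.imwrite('pics/b14r.png',cv2.resize(a[180:360,200:370],None,fx=4,fy=3.3,interpolation=cv2.INTER_CUBIC))"
```

```text
(no output)
```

View pics/b14r.png

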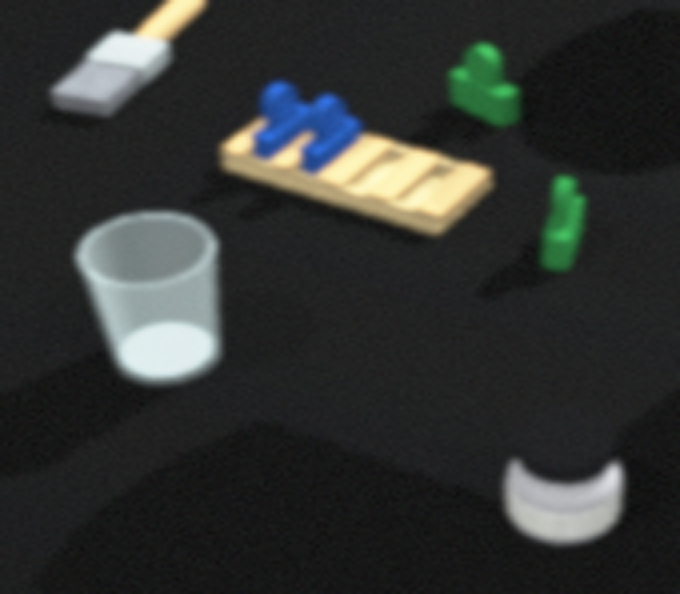

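The two unused plates are still in their slots, and the beaker, jar, brush and green look-alikes are undisturbed. Handing in.

```bash
python3 -c "
from bench import bot
print(bot.state()['ft_force']);print(bot.job_done())"
```

```text
[ -1.76031593 -12.84907326  -0.42545477]
the job is handed in; nothing more can be done
None
```

I stood two blue spacers from the rack one behind the other in the channel. The push plate is now clamping them against the core, and the job is handed in with the arm still pushing. It reported no verdict.

- **Squeeze:** The wrist force was about 12.8 N at hand-in, inside the 10 to 15 N firm-push range. On the way in it climbed softly at about 2 N per mm, starting about 19 mm past first contact. That is the rubber buffer giving way, not the rigid stop. The final travel is about 22 of the 26 mm.
- **Number of plates:** The gap from resting plate to buffer measured about 48 mm, which matches two spacers.
- **Stack:** The wrist and scene pictures show both spacers upright, square and touching plate, each other and buffer.
- **Rest of the scene:** The other two spacers are still in their slots. The beaker, jar, brush and green look-alikes look undisturbed in the scene picture. The arm blocked most of the side view at the end.
- **Disagreements:** The second spacer sat about 1.6 mm off-centre in the grip. I allowed for that when placing it. No other check failed or disagreed.

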